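# Demagnetise the scriber and shut it in its instrument case

### The job

Take the scriber that lies on the bench and dip its pointed tip down into the round well of the demagnetiser, below the rim, then take it out and lay the scriber flat in the long empty bay of the open instrument case. Then close the case's lid and press its free edge down until the catch snaps and the lid is fully shut, and leave the other things on the bench where they are.

Things in the scene. Friction and masses are not known exactly. Their poses are not given: they have to be found in the camera images.
- scriber: marking scriber lying on the bench: a square aluminium handle 85 x 20 x 20 mm with a thin steel needle (6 mm thick, 80 mm long, pointed) out of one end, 165 mm long in all, about 90 g. Origin under the centre of the handle; x runs along it towards the point, z up
- scriber_grip (a point): middle of the scriber's handle, on its axis, 10 mm above its underside
- scriber_tip (a point): point of the scriber's needle, 122.5 mm ahead of the middle of the handle
- scriber_butt (a point): blunt end of the scriber's handle, 42.5 mm behind the middle of the handle
- demag: demagnetiser, fixed to the bench: a grey metal box 100 x 90 mm and 55 mm high with a round open well in its top inside a steel collar 4 mm high. Origin under its centre, z up. It may stand where the plain cup would, or the other way round
- well (a point): centre of the mouth of the demagnetiser's well, at the top of the collar, 59 mm above the bench. The well is 64 mm across and its floor lies 46 mm below this point; wide enough to enter with the scriber tilted 30 degrees or more, tip down
- case: grey hard instrument case, fixed: a tray 150 mm (x) by 220 mm (y), 45 mm high, 5 mm walls. Origin under its centre. The lid's hinge runs along y on top of the +x wall; the catch is in the middle of the -x wall. The half towards -x is an empty bay, 92 mm (x -70 to +22 mm) by 210 mm (y), open above; a dark foam block 35 mm high carrying other tools fills the half beside the hinge
- bay (a point): centre of the floor of the empty bay, 6 mm above the bench; the bay's walls rise to 45 mm above the bench
- lid (a joint): opening of the case's lid in rad: 0 fully shut, 1.57 upright, starts leaning back at 1.9 to 2.2, stop at 2.3. A stiff hinge (0.3 N m) holds the lid wherever it is left. The catch meets at about 0.06 rad (free edge 10 mm up); about 10 N downwards at the free edge takes it past with a snap, and it then holds the lid at 0
- lid_hinge (a point): middle of the lid's hinge line, 46 mm above the bench, in the plane of the lid's underside. The lid is a flat plate 164.5 mm from hinge line to free edge, 220 mm along the hinge, 8 mm thick; in the middle of the free edge a catch tab 50 mm wide hangs 22 mm below its underside
- lid_edge (a point): point on the outer (upper when shut) face of the lid, 150 mm from the hinge line and 14.5 mm from the middle of the free edge: a good place to press; 54 mm above the bench when fully shut
- cup: bystander, plain white plastic cup, 72 mm across, 62 mm high. Origin under its centre
- vblock: bystander, dark steel V-block 60 x 50 x 52 mm. Origin under its centre
- parallel: bystander, steel parallel bar 150 x 16 x 32 mm, lying along its x. Origin under its centre
- level: bystander, bench level 150 x 30 x 33 mm, lying along its x. Origin under its centre
- magnifier: bystander, hand magnifier lying flat, lens 84 mm across, 12 mm high, handle 90 mm long along its x. Origin under the lens
- jar: bystander, brown glass jar with black cap, 52 mm across, 75 mm high. Origin under its centre
- brush: bystander, flat cleaning brush with wooden handle, 170 mm long along its x
There are look-alikes about, which are no part of the job. What is shaped like the demag but blue is not meant. There is more than one size of the scriber; the job needs the middle-sized.

How it is judged:
By the outcome, as a careful person would: the job done as asked, in the order asked, and still so for the second after the job is handed in, with the robot touching nothing.
It also fails if it takes over 72 s, if anything falls off the work surface, if the arm or the gripper's body presses on something with over 40 N, if the wrist force passes 120 N, or if a joint passes its speed limit or range.

### The arm

A 6-joint arm with a two-finger parallel gripper is mounted at the origin on the work surface. World frame = base frame: x ahead of the robot, y to its left, z up, the work surface at z = 0. Lengths are in m, angles in rad, forces in N, time in s.
With the tool pointing down it reaches from about 0.35 to 0.95 m from the base axis. Payload 17.4 kg.
Tool frame: the origin (TCP) lies at the very end of the fingers, on their centre line; the grasp point (between the pads) lies env.hold_point_z behind it (env.hold_point_z is the distance from the TCP to the grasp point, in m); z points along the fingers, y is the line along which they close (so a half turn about z gives the same grasp; the last joint's range is limited). The gripper opens to 93 mm and grips with 3 to 60 N. Pads are 15 mm wide; open, the fingers measure 128 mm over their backs; the gripper's body (75 mm by 188 mm) begins 65 mm behind the grasp point.
Start: joints at [-1.3, 0.116, 1.442, -0, 1.584, -0.038], TCP at [0.205, -0.643, 0.219] pointing down, gripper open.
Joint ranges: [-2.83, 2.83], [-0.83, 2.19], [0.07, 2.5], [-1.14, 4.28], [0.01, 3], [-2.97, 2.97]. Speed limits (rad/s): [1.89, 1.89, 2.22, 3.14, 3.14, 3.14].

### API

Orientations are given as a unit quaternion [x, y, z, w].
In Python, from workcell import status, cams, workorder, env gives the robot as it stands. The module is installed in compiled form; this text tells all that it offers.
- The arm moves only by the tool drive_tool, never from a script. Its argument "increments" is a list of rows, each a list of 3 entries, a list of its own where there are three numbers: the shift along the world's x, y, z in m, then the turn, a rotation vector about the world's x, y, z in rad, then the finger opening in m, from 0 to 0.093. A call has 1 to 10 rows; each row shifts and turns the commanded pose from where the row before left it; what a row does not reach is not made up. A row lasts 1/12 s, in which the tool goes at most 41.7 mm and 7.16 degrees, less where a joint would pass 70% of its speed; a pose out of reach is approached as far as the arm can. A call is refused whole if a number of a shift passes 0.0417 or a number of a turn 0.125, either way. A call with a gripper value outside its range is refused whole. The fingers move at their own pace and stop on an object; the grip force is fixed at half the most. Time passes only in rows, so rows that do not move let the fingers close. It gives the time, the measured TCP pose, the force, the opening and the grip force at its end, in the units of the state.
- status.get_state(): the state, without advancing time (a new reading comes with each control period).
- cams.capture(name): name is "scene" or "top" or "wrist"; returns a dict with "img" (384x512x3 uint8, red, green, blue), "fx", "fy", "cx", "cy" (pixels), "origin" and "rotation" of the camera in the world. Camera axes: x right, y up, looking along -z (the intrinsics and any distortion apply to the point x, -y, -z); pixel columns grow to the right and rows downward; lengths in m; the calibration is good to about 2 mm. A picture is of the moment at which its call begins. There is no depth.
- workorder.finish_job(): hands the job in; it is judged then, once.
The state is a dict: "t": time; "q": joint angles; "dq": joint speeds; "joint_torque": joint torques, N m; "ee_pos": TCP position; "orientation": TCP orientation; "wrist_force": force on the tool from outside, world axes, zero at the start; "torque": the same for the moment, N m; "gripper_width": finger opening in m; "grasp_force": force on a finger pad.
Only numpy, scipy, OpenCV 4.12 (cv2) and the standard library are available. Lean on these libraries where they do the work, as an engineer would, in place of code of your own. Each camera call takes 0.05 s, during which the arm holds its last target. There are 200 camera calls.

## Working session

There is one attempt and no reset: what is moved stays moved. The work goes in short steps, Python scripts to look and compute and a tool call to move; the robot and the scene stay as the last step left them, time stands still between calls to the robot, and variables do not carry over. Pictures are saved under pics/ and viewed, at most 10 in all, crops included, and the job is handed in when it is done.

Besides the shell and the picture viewer there is one more tool, called after "Call:" as name([rows], argument=value, ...), one row to a line, values as JSON. drive_tool: Moves the arm, as the interface text tells. Its arguments: {"type":"object","properties":{"increments":{"type":"array"}},"required":["increments"]}

```bash
mkdir -p pics; cat > h.py <<'E'
import numpy as np,cv2
from workcell import status,cams,workorder,env
def cap(n,f):
    c=cams.capture(n); cv2.imwrite('pics/'+f+'.png',c['img'][:,:,::-1]); 
    import pickle; pickle.dump(c,open('pics/'+f+'.pkl','wb')); return c
def load(f):
    import pickle; return pickle.load(open('pics/'+f+'.pkl','rb'))
def ray(c,u,v):
    d=np.array([(u-c['cx'])/c['fx'],-(v-c['cy'])/c['fy'],-1.]); return np.array(c['origin']),np.array(c['rotation'])@d
def pt(c,u,v,z):
    o,d=ray(c,u,v); return o+d*(z-o[2])/d[2]
def pix(c,p):
    q=np.array(c['rotation']).T@(np.array(p)-np.array(c['origin'])); return c['cx']+c['fx']*q[0]/-q[2], c['cy']-c['fy']*q[1]/-q[2]
E
python3 - <<'E'
from h import *
a=cap('scene','s0');b=cap('top','t0')
for c in (a,b): print({k:np.round(c[k],3).tolist() for k in c if k!='img'})
s=status.get_state();print(s['t'],s['ee_pos'],s['orientation'],env.hold_point_z,s['wrist_force'])
E
```

```text
{'fx': 347.835, 'fy': 347.835, 'cx': 250.257, 'cy': 198.551, 'origin': [1.01, -0.724, 0.957], 'rotation': [0.374, 0.13, 0.289, 0.872]}
{'fx': 423.809, 'fy': 423.809, 'cx': 261.572, 'cy': 188.663, 'origin': [0.274, 0.012, 1.342], 'rotation': [-0.046, 0.042, 0.709, -0.703]}
0.1 [ 0.20509758 -0.6428995   0.21799899] [ 9.88103786e-01  1.53787669e-01 -5.04614726e-05 -5.08389312e-04] 0.0188 [-0.02314519 -0.33088587 -0.20566937]
```

View pics/t0.png

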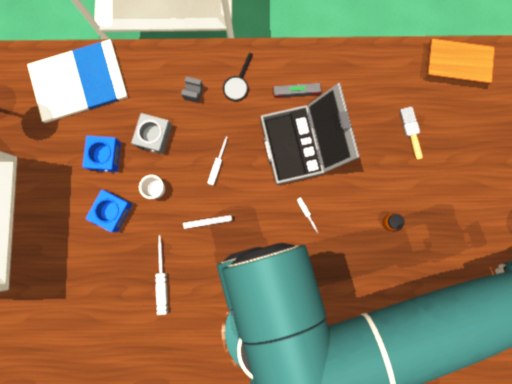

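View pics/s0.png

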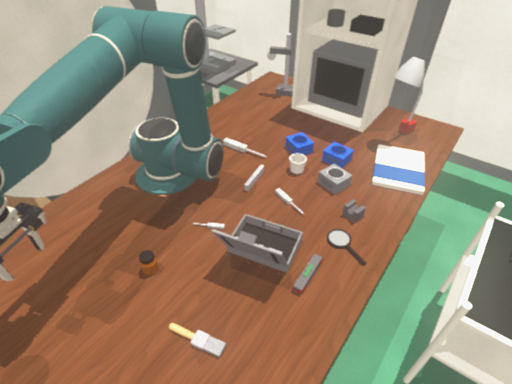

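Both pictures show the full bench. In the top view:
- **Scriber candidates:** (218,160), (307,215) small, and (161,275) large.
- **Demagnetiser candidates:** grey at (151,133), blue at (101,153) and blue at (108,211).
- **Not scribers or demagnetisers:** the cup at (152,187) and the parallel bar at (208,222).
- **Case:** (310,135), with the hinge on its right side.

By the description I choose the scriber at (218,160) and the grey box at (151,133). I'll check these in a crop.

```bash
cat >> h.py <<'E'
from scipy.spatial.transform import Rotation as R
_l=load;_c=cap
def fix(c):
    if np.shape(c['rotation'])==(4,): c['rotation']=R.from_quat(c['rotation']).as_matrix()
    return c
load=lambda f:fix(_l(f)); cap=lambda n,f:fix(_c(n,f))
E
python3 - <<'E'
from h import *
c=load('t0');im=c['img'][:,:,::-1]
cr=im[70:240,80:370]; cv2.imwrite('pics/c1.png',cv2.resize(cr,(783,459),interpolation=cv2.INTER_CUBIC))
hsv=cv2.cvtColor(im,cv2.COLOR_BGR2HSV)
m=((hsv[...,1]<90)&(hsv[...,2]>110)).astype('uint8')
for ct in cv2.findContours(m,0,1)[0]:
    if 20<len(ct) and cv2.contourArea(ct)>40:
        (x,y),(w,h),a=cv2.minAreaRect(ct); bp=cv2.boxPoints(((x,y),(w,h),a))
        P=[pt(c,u,v,0.02) for u,v in bp]
        print(np.round((x,y)),np.round(pt(c,x,y,.01),3),np.round([np.linalg.norm(P[1]-P[0]),np.linalg.norm(P[2]-P[1])],3))
E
```

```text
[380. 348.] [-0.048 -0.336  0.01 ] [0.03 0.22]
[236. 347.] [-0.042  0.102  0.01 ] [0.051 0.211]
[262. 257.] [0.227 0.019 0.01 ] [0.224 0.013]
[160. 275.] [0.175 0.335 0.01 ] [0.036 0.239]
[207. 221.] [0.338 0.19  0.01 ] [0.155 0.022]
[307. 214.] [ 0.358 -0.124  0.01 ] [0.019 0.118]
[152. 186.] [0.45  0.368 0.01 ] [0.079 0.073]
[  8. 221.] [0.345 0.819 0.01 ] [0.051 0.432]
[218. 160.] [0.533 0.158 0.01 ] [0.163 0.024]
[150. 132.] [0.628 0.379 0.01 ] [0.112 0.096]
[412. 132.] [ 0.62  -0.467  0.01 ] [0.048 0.165]
[308. 134.] [ 0.614 -0.131  0.01 ] [0.29  0.269]
[297.  89.] [ 0.768 -0.099  0.01 ] [0.15 0.03]
[190.  90.] [0.766 0.249 0.01 ] [0.039 0.056]
[235.  88.] [0.772 0.103 0.01 ] [0.072 0.074]
[193.  80.] [0.8   0.242 0.01 ] [0.016 0.05 ]
[60. 85.] [0.788 0.677 0.01 ] [0.178 0.217]
[153.  50.] [0.907 0.374 0.01 ] [0.548 0.341]
```

View pics/c1.png

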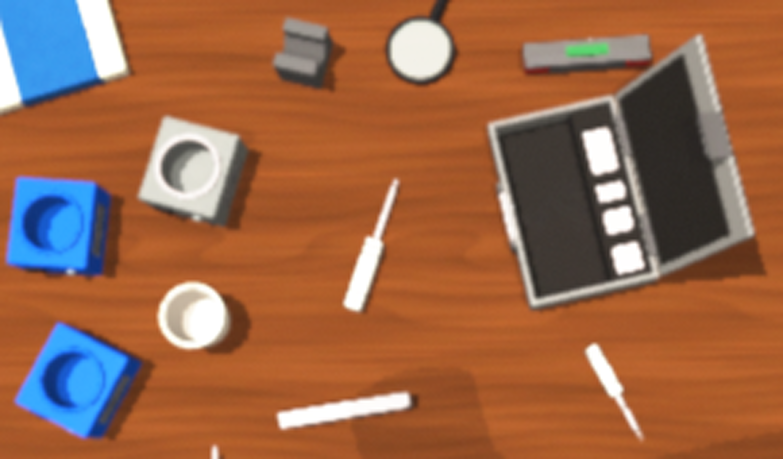

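The crop shows the middle scriber with its butt at crop (354,308) and its point at (396,180). The grey demagnetiser's well is at (189,167). The case rim corners are (490,125), (533,306), (657,272) and (613,98), and the lid leans to the right.

```bash
python3 - <<'E'
from h import *
c=load('t0')
f=lambda x,y,z: pt(c,x/2.7+80-.3,y/2.7+70-.3,z)
b,t=f(354,308,.012),f(396,180,.012);d=t-b;print('len',np.linalg.norm(d),'yaw',np.degrees(np.arctan2(d[1],d[0])),'grip',b+d*42.5/165,b,t)
w=f(189,167,.059);print('well',w)
C=[f(*p,.045) for p in [(490,125),(533,306),(657,272),(613,98)]];print(np.round(C,3));print([np.linalg.norm(C[i]-C[i-1]) for i in range(4)])
L=[f(*p,z) for p,z in [((700,37),.2),((752,237),.2)]];print(np.round(L,3))
C=np.array(C)
y=(C[0]-C[1])+(C[3]-C[2]);y/=np.linalg.norm(y);x=(C[2]-C[1])+(C[3]-C[0]);x/=np.linalg.norm(x)
print('x',x,'y',y,'cen',C.mean(0), 'xdeg',np.degrees(np.arctan2(x[1],x[0])))
s=status.get_state();Rt=R.from_quat(s['orientation']).as_matrix();print(Rt)
E
```

```text
len 0.16095062158967696 yaw -17.76211740744456 grip [0.4963053  0.16714014 0.012     ] [0.45682452 0.17978725 0.012     ] [0.61010283 0.13068673 0.012     ]
well [0.61603297 0.36493994 0.059     ]
[[ 0.666  0.018  0.045]
 [ 0.453 -0.029  0.045]
 [ 0.491 -0.172  0.045]
 [ 0.697 -0.126  0.045]]
[np.float64(0.14745390339194334), np.float64(0.21888176292200756), np.float64(0.14772110271830505), np.float64(0.21172029191153552)]
[[ 0.711 -0.201  0.2  ]
 [ 0.5   -0.247  0.2  ]]
x [ 0.2337391  -0.97229935  0.        ] y [0.97625503 0.21662439 0.        ] cen [ 0.57672294 -0.07733785  0.045     ] xdeg -76.48269124865693
[[ 9.52698701e-01  3.03916305e-01 -2.56090359e-04]
 [ 3.03916408e-01 -9.52698189e-01  9.89162104e-04]
 [ 5.66456705e-05 -1.02020351e-03 -9.99999478e-01]]
```

Call:
drive_tool([
  [[0.0139,0.0385,0],[0,0,0.12],0.06],
  [[0.0139,0.0385,0],[0,0,0.12],0.06],
  [[0.0139,0.0385,0],[0,0,0.12],0.06],
  [[0.0139,0.0385,0],[0,0,0.12],0.06],
  [[0.0139,0.0385,0],[0,0,0.12],0.06],
  [[0.0139,0.0385,0],[0,0,0.12],0.06],
  [[0.0139,0.0385,0],[0,0,0.12],0.06],
  [[0.0139,0.0385,0],[0,0,0.12],0.06],
  [[0.0139,0.0385,0],[0,0,0.12],0.06],
  [[0.0139,0.0385,0],[0,0,0.12],0.06],
])

```text
t: 0.93
ee_pos: [0.3441, -0.2562, 0.2185]
orientation: [0.727, 0.687, 0.0, 0.0]
wrist_force: [1.3, 0.0, -0.0]
gripper_width: 0.0598
grasp_force: 0.0
```

Call:
drive_tool([
  [[0.0139,0.0385,0],[0,0,0.12],0.06],
  [[0.0139,0.0385,0],[0,0,0.12],0.06],
  [[0.0139,0.0385,0],[0,0,0.12],0.06],
  [[0.0139,0.0385,0],[0,0,0.12],0.06],
  [[0.0139,0.0385,0],[0,0,0.12],0.06],
  [[0.0139,0.0385,0],[0,0,0.12],0.06],
  [[0.0139,0.0385,0],[0,0,0.12],0.06],
  [[0.0139,0.0385,0],[0,0,0.12],0.06],
  [[0.0139,0.0385,0],[0,0,0.12],0.06],
  [[0.0139,0.0385,0],[0,0,0.12],0.06],
])

```text
t: 1.77
ee_pos: [0.4832, 0.1293, 0.2185]
orientation: [0.212, 0.977, -0.0, 0.0]
wrist_force: [-0.2, -1.7, 0.8]
gripper_width: 0.0597
grasp_force: 0.0
```

Call:
drive_tool([
  [[0.0135,0.0375,0],[0,0,0.117],0.06],
  [[0,0,0],[0,0,0],0.06],
  [[0,0,0],[0,0,0],0.06],
])

```text
t: 2.02
ee_pos: [0.4965, 0.1659, 0.2177]
orientation: [0.156, 0.988, -0.0, -0.001]
wrist_force: [-0.5, -0.2, 0.5]
gripper_width: 0.06
grasp_force: 0.0
```

```bash
python3 - <<'E'
from h import *
c=cap('wrist','w0');s=status.get_state();print(s['ee_pos'],R.from_quat(s['orientation']).as_matrix(),c['fx'],c['origin'])
im=c['img'][:,:,::-1]
hsv=cv2.cvtColor(im,cv2.COLOR_BGR2HSV)
m=((hsv[...,1]<90)&(hsv[...,2]>110)).astype('uint8')
for ct in cv2.findContours(m,0,1)[0]:
    if cv2.contourArea(ct)>200: print(cv2.minAreaRect(ct), np.round(pt(c,*cv2.minAreaRect(ct)[0],.02),3))
E
```

```text
[0.49637307 0.16471548 0.21804107] [[-9.50634096e-01  3.10311583e-01 -1.23958165e-03]
 [ 3.10312446e-01  9.50634450e-01 -5.73397988e-04]
 [ 1.00045698e-03 -9.29749293e-04 -9.99999067e-01]] 311.26765014829874 [0.42409586 0.18913411 0.38324823]
((273.0, 345.9999694824219), (47.99999237060547, 23.999996185302734), -0.0) [0.748 0.109 0.02 ]
((170.9220428466797, 339.5831604003906), (36.432655334472656, 38.947479248046875), 88.15238952636719) [ 0.693 -0.025  0.02 ]
((357.4844055175781, 320.1319885253906), (69.48841857910156, 49.38054656982422), 65.77225494384766) [0.743 0.232 0.02 ]
((23.082347869873047, 253.92942810058594), (28.634822845458984, 25.1639347076416), 49.398704528808594) [ 0.511 -0.156  0.02 ]
((342.42706298828125, 254.54788208007812), (79.99615478515625, 34.25508117675781), 67.03622436523438) [0.639 0.236 0.02 ]
((100.2572250366211, 233.29302978515625), (188.976318359375, 77.25704956054688), 17.020524978637695) [ 0.516 -0.048  0.02 ]
((460.6402282714844, 215.23782348632812), (83.48625183105469, 93.09378814697266), 6.340191841125488) [0.631 0.388 0.02 ]
((258.5, 192.0), (126.0, 17.0), 90.0) [0.526 0.159 0.02 ]
((13.217843055725098, 148.9498748779297), (46.880550384521484, 16.974424362182617), 38.88449478149414) [ 0.387 -0.098  0.02 ]
((423.2225646972656, 66.46442413330078), (73.15789794921875, 95.24192810058594), 52.30575942993164) [0.445 0.373 0.02 ]
((223.10235595703125, 21.848663330078125), (24.676483154296875, 131.06317138671875), 60.64224624633789) [0.337 0.18  0.02 ]
```

View pics/w0.png

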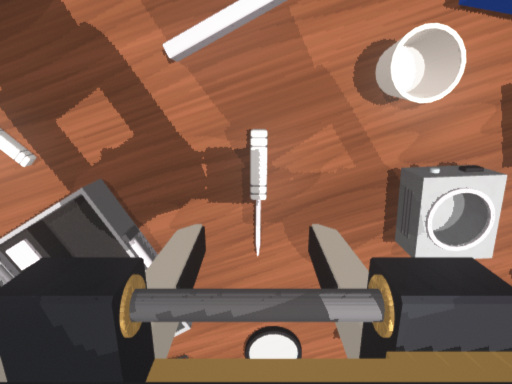

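The wrist view shows the scriber upright in the image, its handle at rows 129–200 near column 258 and its point at row 255, so the yaw matches. The well rim is at about (460,220).

```bash
python3 - <<'E'
from h import *
c=load('w0')
for u,v,z in [(258.5,129,.015),(258.5,200,.018),(258,255,.01)]: print(pt(c,u,v,z))
print('well',pt(c,461,220,.059))
b=pt(c,258.5,129,.015);t=pt(c,258,255,.01);d=t-b;print(np.degrees(np.arctan2(d[1],d[0])),np.linalg.norm(d),b+d*42.5/165)
E
```

```text
[0.45416155 0.18168502 0.015     ]
[0.535855   0.15538284 0.018     ]
[0.61093374 0.13057897 0.01      ]
well [0.6149589  0.36653386 0.059     ]
-18.055410098637385 0.16496772166931403 [0.49454227 0.16852134 0.01371212]
```

Call:
drive_tool([
  [[-0.001,0.0033,-0.04],[0,0,0],0.06],
  [[0,0,-0.04],[0,0,0],0.06],
  [[0,0,-0.04],[0,0,0],0.06],
  [[0,0,-0.04],[0,0,0],0.06],
  [[0,0,-0.03],[0,0,0],0.06],
  [[0,0,-0.018],[0,0,0],0.06],
  [[0,0,-0.006],[0,0,0],0.06],
  [[0,0,0],[0,0,0],0.06],
  [[0,0,0],[0,0,0],0.01],
  [[0,0,0],[0,0,0],0.01],
])

```text
t: 2.9
ee_pos: [0.4966, 0.1676, 0.0066]
orientation: [0.158, 0.987, 0.001, 0.001]
wrist_force: [0.2, -0.6, -0.9]
gripper_width: 0.0512
grasp_force: 0.0
```

Call:
drive_tool([
  [[0,0,0],[0,0,0],0.01],
  [[0,0,0],[0,0,0],0.01],
  [[0,0,0],[0,0,0],0.01],
  [[0,0,0],[0,0,0],0.01],
])

```text
t: 3.23
ee_pos: [0.4958, 0.1678, 0.0051]
orientation: [0.157, 0.988, 0.0, 0.0]
wrist_force: [-0.1, -0.4, -0.0]
gripper_width: 0.0247
grasp_force: 0.0
```

Call:
drive_tool([
  [[0,0,-0.001],[0,0,0],0.01],
  [[0,0,0],[0,0,0],0.01],
  [[0,0,0],[0,0,0],0.01],
  [[0,0,0],[0,0,0],0.01],
])

```text
t: 3.57
ee_pos: [0.4959, 0.1678, 0.0044]
orientation: [0.157, 0.988, 0.0, 0.0]
wrist_force: [-3.7, -0.7, 9.2]
gripper_width: 0.0195
grasp_force: 30.0
```

Call:
drive_tool([
  [[0,0,0.02],[0,0,0],0.01],
  [[0,0,0.036],[0,0,0],0.01],
  [[0,0,0.04],[0,0,0],0.01],
  [[0,0,0.04],[0,0,0],0.01],
  [[0,0,0.04],[0.0343,0.1057,0],0.01],
  [[0.006,0.032,0],[0.0343,0.1057,0],0.01],
  [[0.006,0.032,0],[0.0343,0.1057,0],0.01],
  [[0.006,0.032,0],[0.0343,0.1057,0],0.01],
  [[0.006,0.032,0],[0.0343,0.1057,0],0.01],
  [[0.006,0.032,0],[0.0343,0.1057,0],0.01],
])

```text
t: 4.4
ee_pos: [0.5262, 0.3291, 0.1798]
orientation: [0.148, 0.932, 0.051, -0.325]
wrist_force: [-0.5, 0.6, -0.4]
gripper_width: 0.0199
grasp_force: 30.0
```

Call:
drive_tool([
  [[0.006,0.032,0],[0.0343,0.1057,0],0.01],
  [[0.0057,0.0315,0],[0,0,0],0.01],
  [[0,0,0],[0,0,0],0.01],
  [[0,0,0],[0,0,0],0.01],
])

```text
t: 4.73
ee_pos: [0.5373, 0.3922, 0.1781]
orientation: [0.145, 0.914, 0.058, -0.375]
wrist_force: [0.4, 0.0, -1.3]
gripper_width: 0.0198
grasp_force: 30.0
```

```bash
python3 - <<'E'
from h import *
a=cap('scene','s1');b=cap('top','t1');s=status.get_state();print(s['ee_pos'],s['gripper_width'])
Rt=R.from_quat(s['orientation']).as_matrix();print(Rt.round(3))
tip=s['ee_pos']-Rt[:,2]*.0056-Rt[:,0]*.1215;print('tip',tip,pix(a,tip),pix(b,tip))
w=[.6155,.366,.059];print(pix(a,w),pix(b,w))
u,v=map(int,pix(a,tip));cr=a['img'][v-70:v+70,u-90:u+90,::-1];print(u-90,v-70)
u,v=map(int,pix(b,tip));cr2=b['img'][v-70:v+70,u-90:u+90,::-1];print(u-90,v-70)
cv2.imwrite('pics/c2.png',cv2.resize(np.hstack([cr,cr2]),None,fx=2.2,fy=2.2,interpolation=2))
E
```

```text
[0.53724966 0.3908474  0.17955612] 0.019545521663823288
[[-0.677  0.31  -0.667]
 [ 0.222  0.951  0.216]
 [ 0.702 -0.002 -0.713]]
tip [0.62326259 0.3626672  0.09830797] (np.float64(338.48795140759165), np.float64(165.35639209573793)) (np.float64(147.01204570811598), np.float64(125.85959193982605))
(np.float64(335.551003659773), np.float64(171.89542885891098)) (np.float64(149.35537437803208), np.float64(131.72264110823))
248 95
57 55
```

View pics/c2.png

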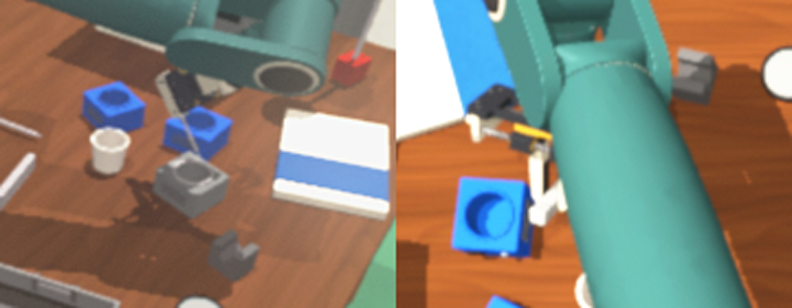

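The left half of the crop (scene view) shows the needle tip at about (339,167), close to the predicted (338,165) and above the collar. I'll dip straight down.

Call:
drive_tool([
  [[0,0,-0.02],[0,0,0],0.01],
  [[0,0,-0.02],[0,0,0],0.01],
  [[0,0,-0.015],[0,0,0],0.01],
  [[0,0,-0.008],[0,0,0],0.01],
  [[0,0,0],[0,0,0],0.01],
  [[0,0,0],[0,0,0],0.01],
  [[0,0,0],[0,0,0],0.01],
  [[0,0,0],[0,0,0],0.01],
])

```text
t: 5.5
ee_pos: [0.5377, 0.3913, 0.1179]
orientation: [0.145, 0.914, 0.059, -0.374]
wrist_force: [0.1, -0.2, -1.0]
gripper_width: 0.0194
grasp_force: 30.0
```

```bash
python3 - <<'E'
from h import *
s=status.get_state();Rt=R.from_quat(s['orientation']).as_matrix();print(s['ee_pos']-Rt[:,2]*.0056-Rt[:,0]*.1215,s['wrist_force'])
a=cap('scene','s2')
cv2.imwrite('pics/c3.png',cv2.resize(a['img'][110:230,270:410,::-1],None,fx=4,fy=4,interpolation=2))
E
```

```text
[0.62382184 0.36320753 0.03673694] [ 0.06768566 -0.22335926 -1.03716486]
```

View pics/c3.png

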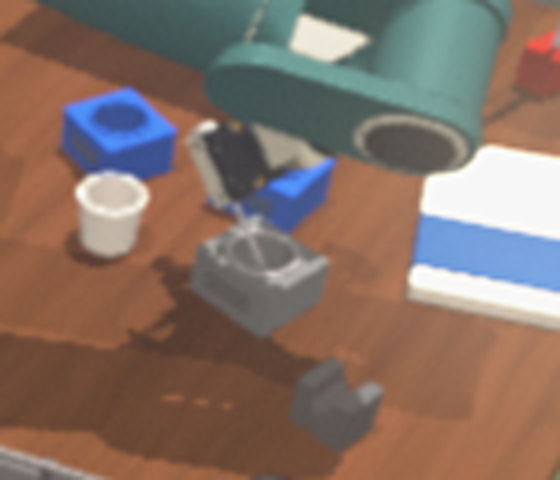

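The needle enters the grey demagnetiser's well at crop (250,250), below the rim and with no contact force. Now I'll lift out and go above the bay.

Call:
drive_tool([
  [[0,0,0.02],[0,0,0],0.01],
  [[0,0,0.03],[0,0,0],0.01],
  [[0,0,0.036],[0,0,0],0.01],
  [[0,0,0],[-0.0343,-0.1057,0],0.01],
  [[0,-0.0377,0],[-0.0343,-0.1057,0],0.01],
  [[0,-0.0377,0],[-0.0343,-0.1057,0],0.01],
  [[0,-0.0377,0],[-0.0343,-0.1057,0],0.01],
  [[0,-0.0377,0],[-0.0343,-0.1057,0],0.01],
  [[0,-0.0377,0],[-0.0343,-0.1057,0],0.01],
  [[0,-0.0377,0],[-0.0343,-0.1057,0],0.01],
])

```text
t: 6.38
ee_pos: [0.5374, 0.1635, 0.2054]
orientation: [0.157, 0.988, 0.0, 0.004]
wrist_force: [0.2, -1.4, -0.9]
gripper_width: 0.0199
grasp_force: 30.0
```

Call:
drive_tool([
  [[-0.001,-0.0377,0],[0,0,0.108],0.01],
  [[-0.001,-0.0377,0],[0,0,0.108],0.01],
  [[-0.001,-0.0377,0],[0,0,0.108],0.01],
  [[-0.001,-0.0377,0],[0,0,0.108],0.01],
  [[-0.001,-0.0377,0],[0,0,0.108],0.01],
  [[0,-0.0377,0],[0,0,0],0.01],
  [[0,0,0],[0,0,0],0.01],
  [[0,0,0],[0,0,0],0.01],
])

```text
t: 7.05
ee_pos: [0.5322, -0.0626, 0.2044]
orientation: [-0.11, 0.994, 0.0, 0.001]
wrist_force: [-0.6, 0.4, -1.8]
gripper_width: 0.0196
grasp_force: 30.0
```

```bash
python3 - <<'E'
from h import *
c=cap('wrist','w1');s=status.get_state();print(s['ee_pos']);print(R.from_quat(s['orientation']).as_matrix().round(3),s['gripper_width'])
E
```

```text
[ 0.53230423 -0.06137679  0.20414082]
[[-0.975 -0.22   0.001]
 [-0.22   0.975  0.   ]
 [-0.002  0.    -1.   ]] 0.019961596638737186
```

View pics/w1.png

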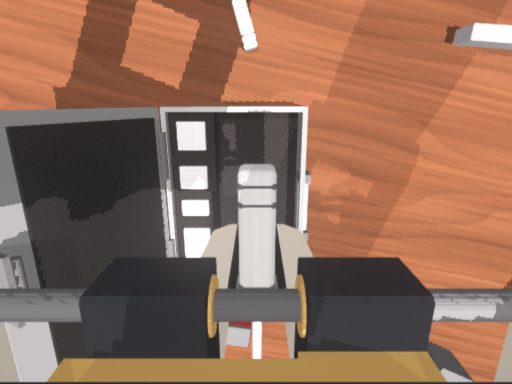

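The wrist view shows the case square to the gripper. The rim's near corners are at (161,108) and (307,107), the bay lies between columns 217 and 300, and the scriber is over it at column 258.

```bash
python3 - <<'E'
from h import *
c=load('w1')
A,B=pt(c,161.5,107,.045),pt(c,307.5,107,.045);print(A,B,np.linalg.norm(A-B))
D=pt(c,300,225,.045);print(D)   # right wall outer
x=(A-B)/np.linalg.norm(A-B);print(np.degrees(np.arctan2(x[1],x[0])))
y=np.array([-x[1],x[0],0]);cen=(A+B)/2+.110*y;print('cen',cen)
bay=cen-.026*x;print('bay',bay,'tcp',bay-.039*y)
d=D-B;print(np.degrees(np.arctan2(d[1],d[0])))
print('hinge mid',cen+.075*x)
E
```

```text
[ 0.48460339 -0.17174507  0.045     ] [ 0.45246761 -0.02816326  0.045     ] 0.14713410376115
[ 0.57788139 -0.00274958  0.045     ]
-77.38424938855609
cen [ 0.57587974 -0.0759289   0.045     ]
bay [ 0.57020104 -0.05055662  0.045     ] tcp [ 0.53214263 -0.05907467  0.045     ]
11.455227305232114
hinge mid [ 0.59226061 -0.14911815  0.045     ]
```

Call:
drive_tool([
  [[0,0.002,-0.04],[0,0,0],0.01],
  [[0,0,-0.04],[0,0,0],0.01],
  [[0,0,-0.04],[0,0,0],0.01],
  [[0,0,-0.03],[0,0,0],0.01],
  [[0,0,-0.02],[0,0,0],0.01],
  [[0,0,-0.014],[0,0,0],0.01],
  [[0,0,-0.007],[0,0,0],0.01],
  [[0,0,0],[0,0,0],0.01],
  [[0,0,0],[0,0,0],0.01],
  [[0,0,0],[0,0,0],0.01],
])

```text
t: 7.93
ee_pos: [0.5331, -0.0588, 0.0132]
orientation: [-0.112, 0.994, -0.0, 0.001]
wrist_force: [-0.2, 0.2, -1.6]
gripper_width: 0.0197
grasp_force: 30.0
```

Call:
drive_tool([
  [[0,0,-0.001],[0,0,0],0.01],
  [[0,0,-0.001],[0,0,0],0.01],
  [[0,0,0],[0,0,0],0.01],
  [[0,0,0],[0,0,0],0.01],
])

```text
t: 8.27
ee_pos: [0.5324, -0.0592, 0.0099]
orientation: [-0.112, 0.994, -0.0, 0.0]
wrist_force: [0.4, 0.4, -0.9]
gripper_width: 0.0198
grasp_force: 30.0
```

Call:
drive_tool([
  [[0,0,0],[0,0,0],0.036],
  [[0,0,0],[0,0,0],0.036],
  [[0,0,0],[0,0,0],0.036],
  [[0,0,0],[0,0,0],0.036],
  [[0,0,0.015],[0,0,0],0.036],
  [[0,0,0.03],[0,0,0],0.036],
  [[0,0,0.04],[0,0,0],0.036],
  [[0,0,0.04],[0,0,0],0.036],
  [[0,0,0.04],[0,0,0],0.036],
  [[0,0,0.04],[0,0,0],0.036],
])

```text
t: 9.1
ee_pos: [0.5319, -0.0591, 0.2168]
orientation: [-0.112, 0.994, -0.0, 0.0]
wrist_force: [0.9, -0.6, -0.1]
gripper_width: 0.0362
grasp_force: 0.0
```

```bash
python3 - <<'E'
from h import *
c=cap('wrist','w2');a=cap('scene','s3');s=status.get_state();print(s['ee_pos'],s['gripper_width'])
cr=cv2.resize(a['img'][170:300,180:340,::-1],(420,341),interpolation=2); w=cv2.resize(c['img'][:,:,::-1],(378,284))
o=np.zeros((341,798,3),'uint8');o[:,:420]=cr;o[:284,420:]=w;cv2.imwrite('pics/c4.png',o)
x=np.array([np.cos(np.radians(-77.2)),np.sin(np.radians(-77.2)),0]);y=np.array([-x[1],x[0],0]);h=np.array([.592,-.149,.046])
print(x,y)
for th in (1.9,2.0,2.1,2.2):
  for s_ in (-.11,.11):
    p=h+.1645*(-np.cos(th)*x+np.sin(th)*np.array([0,0,1]))+s_*y; print(th,s_,p.round(3),np.round(pix(a,p)),np.round(pix(load('t0'),p)))
E
```

```text
[ 0.53415428 -0.0594678   0.22184445] 0.03612472525415681
[ 0.2215485  -0.97514935  0.        ] [0.97514935 0.2215485  0.        ]
1.9 -0.11 [ 0.497 -0.225  0.202] [215. 221.] [350. 159.]
1.9 0.11 [ 0.711 -0.176  0.202] [285. 244.] [330.  83.]
2.0 -0.11 [ 0.5   -0.24   0.196] [213. 226.] [355. 158.]
2.0 0.11 [ 0.714 -0.191  0.196] [283. 249.] [335.  83.]
2.1 -0.11 [ 0.503 -0.254  0.188] [211. 231.] [360. 157.]
2.1 0.11 [ 0.718 -0.206  0.188] [281. 255.] [340.  83.]
2.2 -0.11 [ 0.506 -0.268  0.179] [209. 236.] [364. 157.]
2.2 0.11 [ 0.721 -0.219  0.179] [279. 261.] [344.  83.]
```

View pics/c4.png

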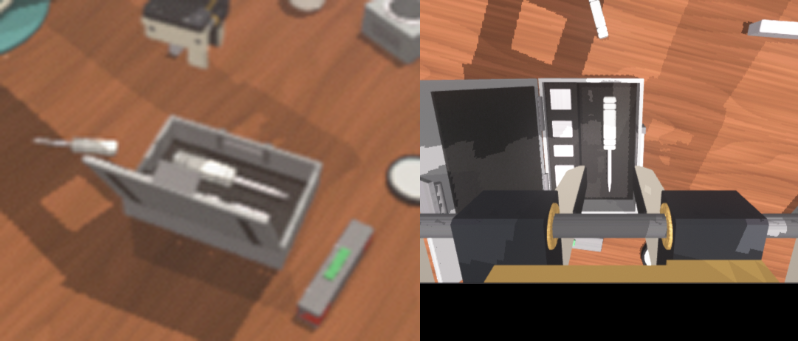

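The scriber lies flat in the bay, tip included. The lid's free edge in the first top view, at (339,84) and (358,158), gives about 2.07 rad. I'll move the closed fingers behind the lid.

Call:
drive_tool([
  [[0,0,0.02],[0,0,0],0.0],
  [[0.0147,-0.037,0],[0,0,0],0.0],
  [[0.0147,-0.037,0],[0,0,0],0.0],
  [[0.0147,-0.037,0],[0,0,0],0.0],
  [[0.0147,-0.037,0],[0,0,0],0.0],
  [[0.0147,-0.037,0],[0,0,0],0.0],
  [[0.0147,-0.037,0],[0,0,0],0.0],
  [[0,0,0],[0,0,0],0.0],
  [[0,0,0],[0,0,0],0.0],
])

```text
t: 9.95
ee_pos: [0.6205, -0.2827, 0.2328]
orientation: [-0.111, 0.994, 0.001, -0.001]
wrist_force: [-0.8, 0.3, -1.0]
gripper_width: 0.0006
grasp_force: 0.0
```

Call:
drive_tool([
  [[0,0,-0.03],[0,0,0],0.0],
  [[0,0,-0.035],[0,0,0],0.0],
  [[0,0,-0.022],[0,0,0],0.0],
  [[0,0,0],[0,0,0],0.0],
  [[0,0,0],[0,0,0],0.0],
])

```text
t: 10.37
ee_pos: [0.6201, -0.28, 0.1475]
orientation: [-0.112, 0.994, 0.0, -0.001]
wrist_force: [0.9, 0.7, 0.3]
gripper_width: 0.0003
grasp_force: 0.0
```

Call:
drive_tool([
  [[-0.004,0.0175,0],[0,0,0],0.0],
  [[-0.004,0.0175,0],[0,0,0],0.0],
  [[-0.004,0.0175,0],[0,0,0],0.0],
  [[-0.004,0.0175,0],[0,0,0],0.0],
  [[-0.004,0.0175,0],[0,0,0],0.0],
  [[-0.004,0.0175,0],[0,0,0],0.0],
])

```text
t: 10.87
ee_pos: [0.5962, -0.1742, 0.1484]
orientation: [-0.112, 0.994, -0.0, 0.0]
wrist_force: [0.4, -1.4, 1.4]
gripper_width: 0.0001
grasp_force: 1.2
```

Call:
drive_tool([
  [[-0.0047,0.0205,0.0068],[0,0,0],0.0],
  [[-0.0047,0.0205,0.0067],[0,0,0],0.0],
  [[-0.0052,0.0229,-0.002],[0,0,0],0.0],
  [[-0.0052,0.0229,-0.005],[0,0,0],0.0],
  [[-0.0045,0.02,-0.0125],[0,0,0],0.0],
  [[-0.0045,0.02,-0.0165],[0,0,0],0.0],
])

```text
t: 11.37
ee_pos: [0.5673, -0.0473, 0.1258]
orientation: [-0.112, 0.994, -0.0, 0.001]
wrist_force: [1.5, -1.5, 0.9]
gripper_width: 0.0004
grasp_force: 0.8
```

Call:
drive_tool([
  [[-0.0026,0.0112,-0.016],[0,0,0],0.0],
  [[-0.0026,0.0112,-0.016],[0,0,0],0.0],
  [[-0.0012,0.0053,-0.0115],[0,0,0],0.0],
  [[-0.0012,0.0053,-0.0115],[0,0,0],0.0],
  [[0,0,0],[0,0,0],0.0],
])

```text
t: 11.78
ee_pos: [0.5588, -0.0152, 0.0679]
orientation: [-0.112, 0.994, 0.0, -0.001]
wrist_force: [-0.5, 0.9, -1.2]
gripper_width: 0.0007
grasp_force: 0.0
```

Call:
drive_tool([
  [[0,0,-0.003],[0,0,0],0.0],
  [[0,0,-0.003],[0,0,0],0.0],
  [[0,0,-0.002],[0,0,0],0.0],
  [[0,0,0],[0,0,0],0.0],
])

```text
t: 12.12
ee_pos: [0.5606, -0.0166, 0.0627]
orientation: [-0.112, 0.994, 0.0, 0.0]
wrist_force: [-0.6, 1.4, 4.8]
gripper_width: 0.0004
grasp_force: 2.1
```

Call:
drive_tool([
  [[0,0,-0.002],[0,0,0],0.0],
  [[0,0,-0.002],[0,0,0],0.0],
  [[0,0,-0.002],[0,0,0],0.0],
  [[0,0,0],[0,0,0],0.0],
])

```text
t: 12.45
ee_pos: [0.5605, -0.0165, 0.0568]
orientation: [-0.112, 0.994, 0.0, 0.001]
wrist_force: [-0.4, 1.9, 2.3]
gripper_width: 0.0006
grasp_force: 1.2
```

Call:
drive_tool([
  [[0,0,-0.002],[0,0,0],0.0],
  [[0,0,-0.001],[0,0,0],0.0],
  [[0,0,0],[0,0,0],0.0],
])

```text
t: 12.7
ee_pos: [0.5606, -0.0166, 0.054]
orientation: [-0.112, 0.994, -0.0, 0.001]
wrist_force: [-2.2, 2.4, 9.3]
gripper_width: 0.0001
grasp_force: 4.8
```

Call:
drive_tool([
  [[0,0,-0.001],[0,0,0],0.0],
  [[0,0,-0.001],[0,0,0],0.0],
  [[0,0,0],[0,0,0],0.0],
])

```text
t: 12.95
ee_pos: [0.5608, -0.0166, 0.0537]
orientation: [-0.112, 0.994, -0.0, 0.001]
wrist_force: [-11.6, 2.4, 27.8]
gripper_width: 0.0007
grasp_force: 14.1
```

The tip is at 54 mm with a firm 28 N reaction, so the lid is on its stop. I'll retreat and check.

Call:
drive_tool([
  [[0,0,0.01],[0,0,0],0.0],
  [[0,0,0.03],[0,0,0],0.0],
  [[0,0,0.04],[0,0,0],0.0],
  [[0,0,0.04],[0,0,0],0.0],
  [[0,0,0.04],[0,0,0],0.0],
  [[0,0,0],[0,0,0],0.0],
  [[0,0,0],[0,0,0],0.0],
])

```text
t: 13.53
ee_pos: [0.561, -0.0167, 0.2135]
orientation: [-0.112, 0.994, -0.001, 0.002]
wrist_force: [0.4, 0.0, -0.5]
gripper_width: 0.0003
grasp_force: 0.0
```

```bash
python3 - <<'E'
from h import *
a=cap('scene','s9');cv2.imwrite('pics/c5.png',cv2.resize(a['img'][100:350,150:400,::-1],(600,600),interpolation=2))
E
```

```text
(no output)
```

View pics/c5.png

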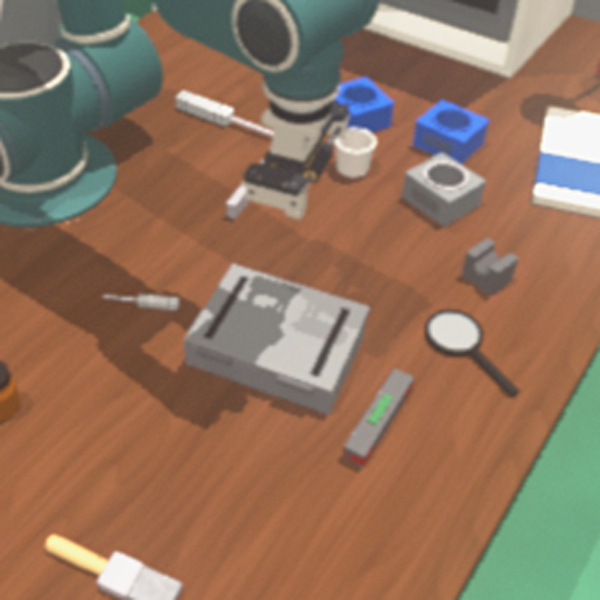

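The lid is shut flat on the case at crop (280,330), everything else is where it was, and the gripper is clear. Handing in.

```bash
python3 -c "
from h import *
print(workorder.finish_job())"
```

```text
the job is handed in; nothing more can be done
None
```

I dipped the middle-sized scriber in the grey demagnetiser's well, laid it in the case's empty bay and pressed the lid fully shut. The job is handed in at about 13.5 s with the other things where they were; the hand-in gave no verdict.

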